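Isolate the turntable and present the offset lever above its pins

TASK

Turn the turntable's red isolator handle off so that the plate cannot start up. Then lift the cast lever by its balance point, keeping it level all the way, and without touching the turntable with it, bring it over the two upright pins: the big bore straight above the thick pin and the small bore straight above the thin one, a few centimetres clear of the pin tops. Finish there, still holding the lever level and steady in the gripper so that I can grease the pins; do not lower it or let go, and leave the other things on the bench where they are.

Things in the scene. Friction and masses are not known exactly. Their poses are not given: they have to be found in the camera images.
- lever: Cast-iron lever, dark web, bright bosses, 0.4-0.7 kg, loose. Boss (46 mm across, 30 tall, 24 mm bore) at one end, eye (27 across, 24 tall, 12 mm bore) at other, bores 170 mm apart, upright. Straight web: 14 mm wide, 4 to 20 mm above the underside. Balances on the web 57 mm from the big bore's centre. Origin: at the underside below that balance point; x along the web to the small eye, z up.
- big_bore (a point): Centre of the lever's big bore, at the underside of the boss; axes as the lever's.
- small_bore (a point): Centre of the lever's small bore, at the underside of the eye; axes as the lever's.
- turntable: Motorised bench turntable, fixed. Blue housing 220 x 200 x 70 mm with a dark gear motor on its -y side; on it a round aluminium plate 220 mm across, top 95 mm above the bench, that does not turn. Two upright brass pins on the plate, 170 mm apart on a line through its centre, tops 123 mm above the bench. Origin at bench height under the plate's centre; x from thick pin to thin pin.
- big_pin (a point): Centre of the top of the thick pin (18 mm diameter), 123 mm above the bench. z up.
- small_pin (a point): Centre of the top of the thin pin (8 mm diameter), 123 mm above the bench. z up.
- control_box: Grey control box of the turntable, fixed, 170 x 120 mm, 62 mm tall, with a square yellow plate and the red isolator handle on top. Origin at its underside's centre; the isolator's upright axis is 30 mm along its -x.
- isolator (a joint): Isolator handle about its upright axis: 0 rad on (its start), 1.57 off. On: bar along the control box's x, white mark to +x. Off: bar along the box's y, mark to +y, a quarter turn anticlockwise from above. A spring detent (about 0.15 N m) holds it at each end and, when let go, snaps it to the nearer end. Hard stops at both ends.
- isolator_grip (a point): Middle of the red bar grip of the isolator, on its axis, 90 mm above the bench. The bar is 60 mm long, 14 mm wide and spans 75 to 101 mm above the bench, and stands on a 50 mm disc. x runs along the bar to the end with the white mark, z up.
- glue: White glue bottle with a red cap, 60 mm across, 150 mm tall, standing loose; to be left alone. Origin at its underside.
- varnish: Amber varnish jar with a blue lid, 68 mm across, 85 mm tall, standing loose; to be left alone. Origin at its underside.
- blank: Pale wooden carving blank, about 35 x 107 x 30 mm, lying loose; to be left alone. Origin at its underside.
- screwdriver: Screwdriver with a red handle lying on the bench; to be left alone. Origin at its underside.
- brush: Brush lying on the bench; to be left alone. Origin at its underside.
- pliers: Pliers with orange grips, about 160 mm long, lying on the bench; to be left alone. Origin under the rivet.
- mallet: Round wooden carver's mallet, 240 mm long, 72 mm across the head, lying on the bench; to be left alone. Origin at its underside.
Mind the look-alikes: they are no part of the job. What is shaped like the control_box but purple is not meant. There is more than one size of the lever; the job needs the larger.

How it is judged:
By the outcome, as a careful person would: the job done as asked, in the order asked, and still so for the second after the job is handed in, while the arm keeps its last pose, push and grip.
It also fails if it takes over 58 s, if anything falls off the work surface, if the arm or the gripper's body presses on something with over 40 N, if the wrist force passes 120 N, or if a joint passes its speed limit or range.

ROBOT

A 6-joint arm with a two-finger parallel gripper is mounted at the origin on the work surface. World frame = base frame: x ahead of the robot, y to its left, z up, the work surface at z = 0. Lengths are in m, angles in rad, forces in N, time in s.
With the tool pointing down it reaches from about 0.325 to 0.775 m from the base axis. Payload 5.5 kg.
Tool frame: the origin (TCP) lies between the finger pads, 19 mm behind the fingertips; this is the grasp point; z points along the fingers, y is the line along which they close (so a half turn about z gives the same grasp; the last joint's range is limited). The gripper opens to 88 mm and grips with 3 to 60 N. Pads are 20 mm wide; open, the fingers measure 115 mm over their backs; the gripper's body (75 mm by 178 mm) begins 61 mm behind the grasp point.
Start: joints at [-1.181, 0.091, 1.231, -0, 1.82, -0.057], TCP at [0.259, -0.541, 0.241] pointing down, gripper open.
Joint ranges: [-2.87, 2.87], [-0.86, 2.18], [0.17, 2.46], [-1.51, 4.65], [0.06, 2.69], [-2.65, 2.65]. Speed limits (rad/s): [2.57, 2.57, 3.01, 3.14, 3.14, 3.14].

INTERFACE

Orientations are given as a unit quaternion [x, y, z, w].
In Python, from plant import bot gives the robot as it stands. The module is installed in compiled form; this text tells all that it offers. Calls block until the motion is done:
- bot.reach(position, orientation): joint-space move of the TCP to a pose.
- bot.move_l(position, ori=None, v=0.15): straight line of the TCP; ori=None keeps the orientation; v is the mean speed in m/s.
- bot.move_j(angles): joint-space move.
- bot.set_gripper(opening, strength=None): opening from 0.0 (shut) to 1.0 (fully open); strength is the grip in N (None keeps the last); returns when the fingers have stopped.
- bot.sleep(seconds).
- bot.inverse_kinematics(position, orientation): joint angles nearest the present ones, or None.
- bot.observe(): the state.
- bot.get_image(name): name is "scene" or "side" or "wrist"; returns the picture (480x640x3 uint8, red, green, blue); there is no depth.
- bot.calibration(name): a dict with "mtx" (3x3 intrinsics, pixels), "world_to_cam" (4x4, takes a point from world to camera coordinates); the wrist camera has in their place "mount" (4x4, takes a point from camera to tool coordinates, whose origin is the TCP and whose axes are the flange's). Camera axes: x right, y down, z forward; pixel columns grow to the right and rows downward; lengths in m; the calibration is good to about 2 mm. A picture is of the moment at which its call begins: read the wrist's pose just before it. calibration takes no time and is no camera call.
A pose or a line that the arm cannot do raises bot.Unreachable and nothing moves.
- bot.finish_job(): hands the job in; it is judged then, once.
Trained networks look in the newest picture that a camera, given by its name, has taken for a name from the list of things; names that differ only in an ending like _2 or _b are one class to them, and where a whole thing is asked for, a point or a joint stands for the part that bears it (a point fixed in the world has none). Each returns a list of dicts, best first, with "score" (0 to 1); they miss things now and then, are a little off and sometimes report something else, mostly with a low value. They report only what shows in the picture. A call takes as long as a camera call. They do not tell look-alikes from the thing itself.
- bot.search_frame(target, camera): "bbox" ([left, top, width, height] in pixels, round what is visible of it).
The state is a dict: "time": time; "q": joint angles; "joint_velocities": joint speeds; "tau": joint torques, N m; "tcp_pos": TCP position; "ee_rot": TCP orientation; "force": force on the tool from outside, world axes, zero at the start; "moment": the same for the moment, N m; "finger_gap": opening from 0.0 (shut) to 1.0 (fully open); "finger_force": force on a finger pad.
Only numpy, scipy, OpenCV 4.12 (cv2) and the standard library are available. Lean on these libraries where they do the work, as an engineer would, in place of code of your own. Each camera call takes 0.05 s, during which the arm holds its last target. There are 200 camera calls.

## Working session

There is one attempt and no reset: what is moved stays moved. The work goes in short steps, each a Python script; the robot and the scene stay as the last script left them, time stands still between calls to the robot, and variables do not carry over. Pictures are saved under pics/ and viewed, at most 10 in all, crops included, and the job is handed in when it is done.

```bash
mkdir -p pics; python3 - <<'E'
from plant import bot
import cv2,numpy as np
for n in("scene","side"):
    im=bot.get_image(n); cv2.imwrite(f"pics/{n}0.png",im[...,::-1])
    c=bot.calibration(n); print(n,np.round(c["mtx"],1).tolist(),np.round(c["world_to_cam"],4).tolist())
    for t in("lever","control_box","turntable","isolator"):
        print(t,[(np.round(d["bbox"]).tolist(),round(d["score"],2)) for d in bot.search_frame(t,n)])
print(np.round(bot.calibration("wrist")["mount"],4).tolist(),bot.calibration("wrist")["mtx"].tolist());print(bot.observe())
E
```

```text
scene [[529.1, 0.0, 315.7], [0.0, 529.1, 231.4], [0.0, 0.0, 1.0]] [[0.438, 0.8989, -0.0103, -0.2609], [0.5574, -0.2805, -0.7814, -0.2134], [-0.7054, 0.3365, -0.6239, 1.9507], [0.0, 0.0, 0.0, 1.0]]
lever [([340.0, 240.0, 38.0, 24.0], 0.76), ([305.0, 225.0, 15.0, 56.0], 0.57)]
control_box [([427.0, 160.0, 48.0, 57.0], 0.9), ([364.0, 184.0, 57.0, 52.0], 0.65), ([379.0, 183.0, 16.0, 18.0], 0.22)]
turntable [([186.0, 243.0, 100.0, 81.0], 0.76)]
isolator [([382.0, 187.0, 16.0, 14.0], 0.68), ([440.0, 165.0, 17.0, 18.0], 0.47)]
side [[567.0, 0.0, 320.7], [0.0, 567.0, 239.6], [0.0, 0.0, 1.0]] [[-0.9554, -0.2951, 0.0075, 0.5149], [-0.2313, 0.7326, -0.6401, 0.1727], [0.1834, -0.6133, -0.7682, 1.5375], [0.0, 0.0, 0.0, 1.0]]
lever [([299.0, 237.0, 58.0, 48.0], 0.87), ([277.0, 269.0, 22.0, 49.0], 0.51)]
control_box [([233.0, 405.0, 94.0, 75.0], 0.82), ([262.0, 316.0, 86.0, 74.0], 0.71)]
turntable [([294.0, 152.0, 80.0, 69.0], 0.57), ([226.0, 250.0, 27.0, 34.0], 0.22)]
isolator [([279.0, 435.0, 23.0, 28.0], 0.94), ([307.0, 341.0, 22.0, 21.0], 0.61)]
[[0.0009, -0.9604, -0.2786, 0.0751], [1.0, 0.001,
[... 177 characters left out ...]
0, 1.0]]
{'time': 0.5, 'q': array([-1.18066206e+00,  9.10962520e-02,  1.23072720e+00, -4.92415179e-05,
        1.81979652e+00, -5.67084736e-02]), 'joint_velocities': array([-0.00030197, -0.00013887, -0.00185793,  0.00074194, -0.00084849,
       -0.00077231]), 'tau': array([-5.91330772e-04, -4.45669305e+01, -4.06092632e+01,  6.98407553e-02,
        1.97751744e-02, -3.85766043e-05]), 'tcp_pos': array([ 0.25925407, -0.54110483,  0.24131809]), 'ee_rot': array([ 9.75146439e-01,  2.21561329e-01, -2.57973323e-05, -9.51024557e-06]), 'force': array([-0.31298199,  0.71782394,  0.84759786]), 'moment': array([ 0.00934281,  0.00926047, -0.03904989]), 'finger_force': 0.0, 'finger_gap': 1.0013775587114226}
```

View pics/scene0.png

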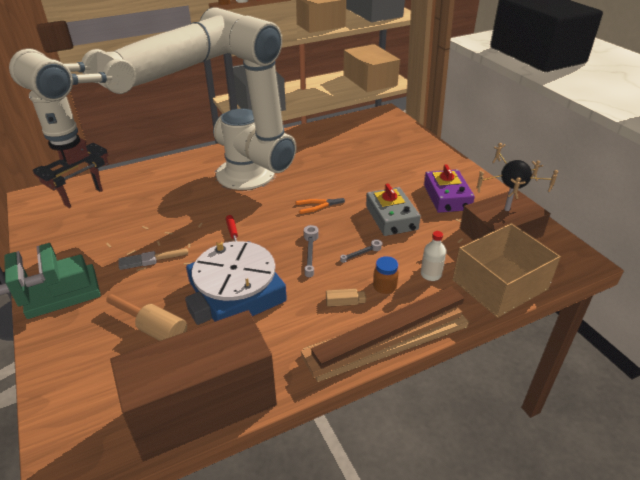

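View pics/side0.png

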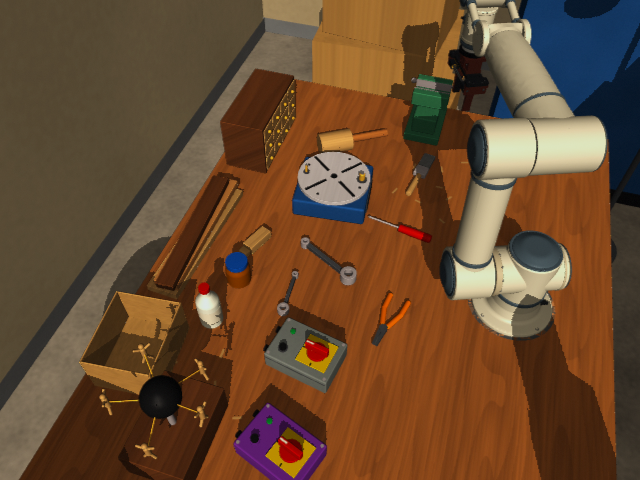

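The large lever lies with its big boss at scene (312,231) / side (348,275) and its small eye at (309,271) / (306,243). The grey box's red handle is at (389,193) / (317,350). The thick pin is at about (220,246) / (362,176) and the thin pin at (247,285) / (306,168).

```bash
cat > h.py <<'E'
from plant import bot
import cv2,numpy as np
from scipy.spatial.transform import Rotation as R
def P(n):
    c=bot.calibration(n); return np.array(c["mtx"]),np.array(c["world_to_cam"])
def wristP(o):  # world_to_cam of wrist for state o
    c=bot.calibration("wrist"); T=np.eye(4); T[:3,:3]=R.from_quat(o["ee_rot"]).as_matrix(); T[:3,3]=o["tcp_pos"]
    return np.array(c["mtx"]),np.linalg.inv(T@np.array(c["mount"]))
def tri(v):  # v: list of ((K,W),(u,v))
    A=[]
    for (K,W),(u,w) in v:
        M=K@W[:3]; A+=[u*M[2]-M[0],w*M[2]-M[1]]
    A=np.array(A); A/=np.linalg.norm(A[:,:3],axis=1)[:,None]
    return np.linalg.lstsq(A[:,:3],-A[:,3],rcond=None)[0]
def plane(KW,uv,z):
    K,W=KW; Wi=np.linalg.inv(W); d=Wi[:3,:3]@np.linalg.inv(K)@[uv[0],uv[1],1]; o=Wi[:3,3]
    return o+d*(z-o[2])/d[2]
def proj(KW,p):
    K,W=KW; q=K@(W[:3,:3]@p+W[:3,3]); return q[:2]/q[2]
def down(yaw): # tool z down, tool x at angle yaw in world
    return (R.from_euler("z",yaw)*R.from_euler("x",np.pi)).as_quat()
E
python3 - <<'E'
from h import *
S,D=P("scene"),P("side")
for n,a,b in(("big",(312,231),(348,275)),("small",(309,270),(306,243)),("iso",(389,193),(317,350)),("iso_purple",(447,171),(291,450)),("pinB",(220,246),(362,176)),("pinS",(247,285),(306,168)),("plate",(233.5,268),(334,177)),("pliers",(328,204),(389,318)),("jar",(387,264),(237,261)),("sdtip",(237,240),(371,216)),("boxc",(393,210),(307,352))):
    p=tri([(S,a),(D,b)]); print(n,np.round(p,3),round(float(np.hypot(*p[:2])),3),np.round(proj(S,p)-a,1),np.round(proj(D,p)-b,1))
c=plane(S,(233.5,268),.095);print(c)
for t in("scene0","side0"):
    im=cv2.imread(f"pics/{t}.png"); 
    r=(slice(225,325),slice(180,320)) if t=="scene0" else (slice(140,300),slice(280,400))
    cv2.imwrite(f"pics/c_{t}.png",cv2.resize(im[r],None,fx=4,fy=3.5 if 0 else 4,interpolation=cv2.INTER_CUBIC)[:600])
E
```

```text
big [0.443 0.06  0.024] 0.447 [-0.5 -0.3] [-0.5  0.4]
small [ 0.591 -0.021  0.016] 0.592 [-0.5 -0.2] [-0.4  0.3]
iso [0.445 0.335 0.082] 0.558 [-0.1 -0. ] [-0.1  0.1]
iso_purple [0.426 0.578 0.085] 0.718 [0.1 0. ] [ 0.1 -0.1]
pinB [ 0.487 -0.241  0.111] 0.544 [-0.7 -0.5] [-0.6  0.5]
pinS [ 0.659 -0.227  0.107] 0.697 [-1.2 -0.7] [-0.9  0.7]
plate [ 0.57  -0.232  0.093] 0.616 [-0.4 -0.2] [-0.3  0.3]
pliers [0.313 0.169 0.017] 0.356 [-3.9 -2.2] [-4.8  3.4]
jar [0.731 0.147 0.083] 0.745 [-0.8 -0.3] [-0.8  0.4]
sdtip [ 0.425 -0.165  0.049] 0.456 [3.3 2.1] [ 2.9 -2.5]
boxc [0.477 0.329 0.039] 0.58 [-1.4 -0.6] [-1.7  1. ]
[ 0.57415909 -0.23195007  0.095     ]
```

Triangulation agrees with the stated heights. Next, two wrist views over each of the pins, the lever and the box.

```bash
cat > look.py <<'E'
from h import *
import pickle
out={}
for n,c,yaw in(("tt",(.57,-.233,.30),3.22),("lev",(.515,.02,.24),2.64),("box",(.455,.335,.30),2.94)):
    u=np.array([-np.sin(yaw),np.cos(yaw),0])
    for k,s in enumerate((-.04,.04)):
        bot.reach(np.array(c)+s*u,down(yaw)); bot.sleep(.15)
        o=bot.observe(); im=bot.get_image("wrist"); out[n+str(k)]=(o,im)
        cv2.imwrite(f"pics/w_{n}{k}.png",im[...,::-1])
        print(n,k,o["time"],np.round(o["tcp_pos"],3),np.round(o["q"],2))
pickle.dump(out,open("w.pkl","wb"))
for n,xs in(("tt",120),("lev",120),("box",120)):
    a=[out[n+str(k)][1][:,120:520] for k in(0,1)]
    cv2.imwrite(f"pics/m_{n}.png",np.hstack(a)[...,::-1])
E
python3 look.py
```

```text
tt 0 2.375 [ 0.567 -0.194  0.3  ] [-0.39  0.11  1.11 -0.    1.93 -2.03]
tt 1 2.9917 [ 0.573 -0.272  0.3  ] [-0.5   0.21  1.    0.    1.94 -2.15]
lev 0 4.4583 [0.535 0.054 0.24 ] [ 0.04 -0.08  1.4  -0.    1.82 -1.03]
lev 1 5.075 [ 0.496 -0.015  0.24 ] [-0.1  -0.19  1.5   0.    1.83 -1.17]
box 0 6.7417 [0.464 0.373 0.3  ] [ 0.62  0.1   1.12 -0.    1.92 -0.75]
box 1 7.3583 [0.447 0.296 0.3  ] [ 0.52 -0.06  1.28  0.    1.92 -0.85]
```

View pics/m_tt.png

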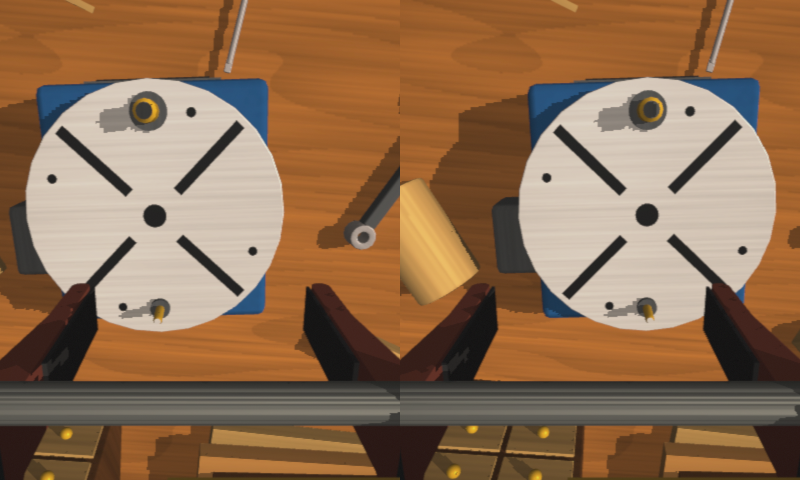

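View pics/m_lev.png

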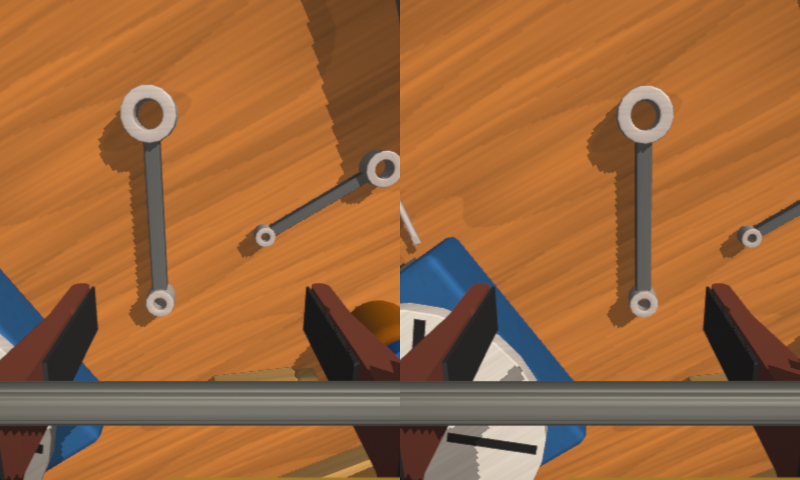

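View pics/m_box.png

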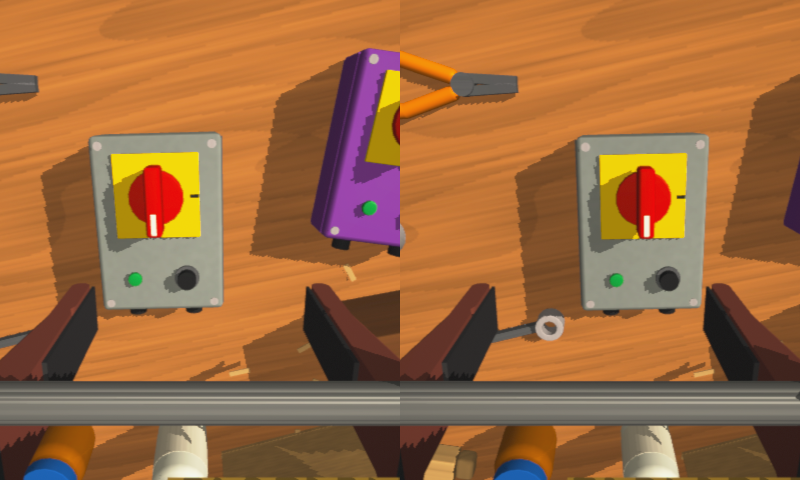

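Turntable: the pins show in panel pixels at about (144,109)/(158,318) left and (651,109)/(648,317) right. Lever bores are at (148,113)/(160,302) left and (645,113)/(643,303) right. The isolator bar spans (153,167) to (153,237) left and (646,167) to (646,237) right. I'll enlarge the pins and bores.

```bash
python3 - <<'E'
from h import *
import pickle
w=pickle.load(open("w.pkl","rb"))
C=[("tt0",264,109),("tt1",371,109),("tt0",278,313),("tt1",367,313),("lev0",268,113),("lev1",365,113),("lev0",280,302),("lev1",363,303)]
t=[cv2.resize(w[n][1][v-25:v+25,u-25:u+25],(200,200),interpolation=cv2.INTER_NEAREST) for n,u,v in C]
cv2.imwrite("pics/crops.png",np.vstack([np.hstack(t[:4]),np.hstack(t[4:])])[...,::-1])
V=lambda n:wristP(w[n][0])
A,B=V("box0"),V("box1")
f=lambda l,r:tri([(A,(l[0]+120,l[1])),(B,(r[0]-280,r[1]))])
a=f((153,167),(646,167));b=f((153.5,237),(646,237));print("bar",a.round(4),b.round(4),((a+b)/2).round(4),np.linalg.norm(b-a),np.arctan2(*(b-a)[1::-1]))
s=[f(*x) for x in(((97,146),(585,147)),((211,143),(698,145)),((214,301),(690.5,304)),((110,304),(590.5,304)))]
print(np.round(s,4)); d=(s[2]+s[3]-s[0]-s[1]);e=(s[1]+s[2]-s[0]-s[3]);print(np.arctan2(d[1],d[0]),np.arctan2(e[1],e[0]),np.mean(s,0))
E
```

```text
bar [0.4163 0.3415 0.0872] [0.4724 0.3303 0.1022] [0.4444 0.3359 0.0947] 0.05918540176179288 -0.19781337020537035
[[0.3906 0.2934 0.0618]
 [0.4092 0.3937 0.0567]
 [0.5652 0.3661 0.0505]
 [0.5377 0.2677 0.0702]]
-0.17392956975129226 1.3428361985113504 [0.47567159 0.33021014 0.05978697]
```

View pics/crops.png

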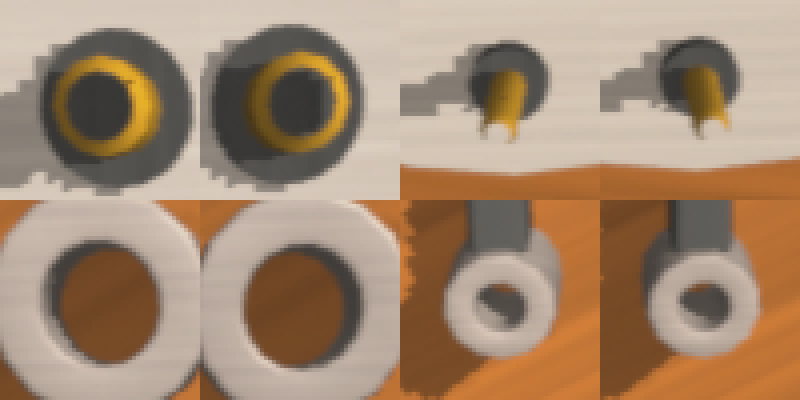

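The crops show the thick pin's top ring at (100,105)/(301,102) and the thin pin's pale top at about (499,139)/(712,136). The bore rims are at (101,301)/(302,304) and (500,305)/(704,305), in crop pixels.

```bash
python3 - <<'E'
from h import *
import pickle
w=pickle.load(open("w.pkl","rb"))
def g(n,u,v,x,y): return wristP(w[n][0]),(u-25+x/4-.5,v-25+y/4-.5)
Q={"pinB":(g("tt0",264,109,100,105.5),g("tt1",371,109,101,102),.123),"pinS":(g("tt0",278,313,499-400,139),g("tt1",367,313,112,136),.123),
"big":(g("lev0",268,113,101.5,101.5),g("lev1",365,113,102.5,104),.03),"small":(g("lev0",280,302,100,105),g("lev1",363,303,104,105),.024)}
r={}
for n,(a,b,z) in Q.items():
    pa,pb=plane(*a,z),plane(*b,z); r[n]=(pa+pb)/2
    print(n,tri([a,b]).round(4),pa.round(4),pb.round(4))
for a,b in(("pinB","pinS"),("big","small")):
    d=r[b]-r[a]; print(a,np.linalg.norm(d[:2]),np.arctan2(d[1],d[0]),((r[a]+r[b])/2).round(4))
A=wristP(w["tt0"][0]),(154.5+120,215.5); B=wristP(w["tt1"][0]),(647-280,214.5); print("plate hole",plane(*A,.095),plane(*B,.095))
E
```

```text
pinB [ 0.4853 -0.2425  0.1228] [ 0.4853 -0.2424  0.123 ] [ 0.4853 -0.2425  0.123 ]
pinS [ 0.6563 -0.224   0.1224] [ 0.6559 -0.2239  0.123 ] [ 0.6561 -0.2241  0.123 ]
big [0.4408 0.0566 0.0295] [0.441  0.0566 0.03  ] [0.4407 0.0566 0.03  ]
small [ 0.5921 -0.0214  0.024 ] [ 0.592  -0.0214  0.024 ] [ 0.5922 -0.0214  0.024 ]
pinB 0.17173025786520738 0.10773820858290806 [ 0.5706 -0.2332  0.123 ]
big 0.1702197653935288 -0.4761367336974197 [0.5165 0.0176 0.027 ]
plate hole [ 0.57016391 -0.23325937  0.095     ] [ 0.57000913 -0.23275254  0.095     ]
```

Everything fits: heights within 1 mm and both spacings about 170 mm. Now the isolator.

```bash
python3 - <<'E'
from h import *
import pickle
w=pickle.load(open("w.pkl","rb"))
A,B=wristP(w["box0"][0]),wristP(w["box1"][0])
E=[plane(A,(273,167),.101),plane(B,(366,167),.101)],[plane(A,(273.5,237),.101),plane(B,(366,237),.101)]
a,b=np.mean(E[0],0),np.mean(E[1],0); c=(a+b)/2; print(c,np.arctan2(b[1]-a[1],b[0]-a[0]),np.linalg.norm(b-a))
p=np.array([(c[0]+.4463)/2,(c[1]+.3362)/2,.098]); print(p)
q=down(2.942)
bot.reach(p+[0,0,.08],q); bot.move_l(p,v=.12)
bot.set_gripper(0.05,30); o=bot.observe(); print(o["time"],o["tcp_pos"],o["finger_gap"],o["finger_force"],o["force"].round(1))
j=o["q"].copy(); 
for d in(.5,1.0,1.57):
    k=j.copy(); k[5]-=d; bot.move_j(k); o=bot.observe(); print(o["time"],o["q"].round(3),o["force"].round(1),o["moment"].round(2))
bot.set_gripper(1.0); bot.sleep(.2); bot.move_l(p+[0,0,.13],v=.15)
bot.reach(p+[0,0,.20],q)
im=bot.get_image("wrist"); cv2.imwrite("pics/after_iso.png",im[60:400,160:500,::-1]); print(bot.observe()["time"])
E
```

```text
[0.44381636 0.3360005  0.101     ] -0.1983305340297834 0.05901460949127407
[0.44505818 0.33610025 0.098     ]
9.925 [0.44505843 0.3361593  0.09800129] 0.15961524155667986 29.94341880083084 [-0.1  0.6  0.2]
10.475 [ 5.860e-01 -3.000e-03  1.581e+00 -1.000e-03  1.564e+00 -1.283e+00] [ 0.7 -2.   0.6] [-0.45 -0.03 -0.14]
11.025 [ 5.850e-01 -3.000e-03  1.581e+00 -1.000e-03  1.564e+00 -1.782e+00] [ 2.  -4.8  1. ] [-0.81 -0.03  0.1 ]
11.625 [ 5.850e-01 -3.000e-03  1.581e+00 -2.000e-03  1.563e+00 -2.352e+00] [ 2.4 -6.2  0.6] [-0.83 -0.31  0.15]
15.5
```

View pics/after_iso.png

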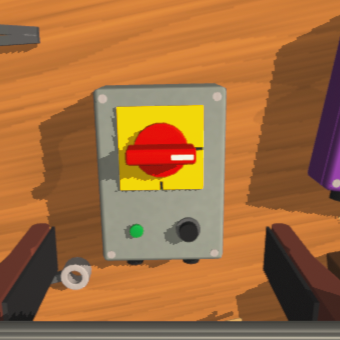

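The handle is off: the white mark points to the box's +y. Now I'll grasp the lever at its balance point, lift it a little and check.

```bash
python3 - <<'E'
from h import *
p=np.array([.4916,.0305,.022]); q=down(-.476+np.pi)
bot.set_gripper(.55)
bot.reach(p+[0,0,.10],q); bot.move_l(p,v=.12)
f0=bot.observe()["force"]
bot.set_gripper(0.0,50); o=bot.observe(); print(o["time"],o["tcp_pos"],o["finger_gap"],o["finger_force"],o["force"].round(1))
bot.move_l(p+[0,0,.17],v=.12); bot.sleep(.2); o=bot.observe()
print(o["time"],o["tcp_pos"],o["finger_gap"],o["force"]-f0,o["moment"].round(3))
im=bot.get_image("wrist"); side=bot.get_image("side"); cv2.imwrite("pics/held.png",im[...,::-1])
S=P("side"); u,v=proj(S,p+[0,0,.17]).astype(int); c=cv2.resize(side[v-60:v+60,u-60:u+60],(480,480),interpolation=cv2.INTER_CUBIC)
cv2.imwrite("pics/held2.png",np.hstack([im[:,160:480],c])[...,::-1]); print(u,v)
import pickle; pickle.dump((o,im),open("held.pkl","wb"))
E
```

```text
19.225 [0.4917329  0.03057275 0.02216186] 0.1595488616187074 50.00020980834961 [0.3 0.  1.1]
20.9917 [0.49140332 0.03050309 0.1914172 ] 0.15911100573269493 [-0.58012992  1.1461017  -6.29069708] [-0.016 -0.166  0.011]
335 223
```

View pics/held2.png

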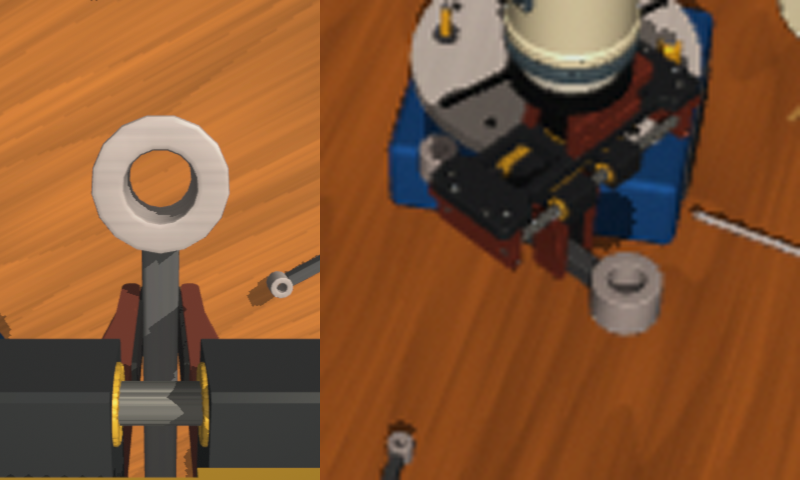

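The lever is held and looks level. The boss ring is centred at wrist (320,184) and 136 px across. I'll check the in-hand pose, then carry it over.

```bash
python3 - <<'E'
from h import *
import pickle
o,im=pickle.load(open("held.pkl","rb"))
K=wristP(o); R0=R.from_quat(o["ee_rot"]).as_matrix()
z=o["tcp_pos"][2]-.022+.030
p=plane(K,(319.7,183.7),z); t=R0.T@(p-o["tcp_pos"]); print("big in tool",t.round(4))
# expected outline for a level lever
ex=o["tcp_pos"]+R0@np.array([.057,0,-.008]); print("expected px",proj(K,ex))
c=np.array([proj(K,ex+.023*np.array([np.cos(a),np.sin(a),0])) for a in np.linspace(0,6.28,60)]); print(c.min(0),c.max(0))
pr=lambda im:[(np.round(d["bbox"]).tolist(),round(d["score"],2)) for d in im]
print(R0[:,2].round(4))
B=np.array([.4853,-.2425]);S=np.array([.6561,-.2240]); d=S-B; yaw=np.arctan2(d[1],d[0]); mid=(B+S)/2
ctr=mid-(.085-.057)*np.array([np.cos(yaw),np.sin(yaw)])
print(yaw,ctr,[bot.inverse_kinematics([*ctr,h],down(yaw+np.pi)) is not None for h in(.22,.18)])
E
```

```text
big in tool [ 0.0569 -0.001  -0.0079]
expected px [322.63402388 183.45958069]
[252.23464972 109.66919535] [393.10326586 250.6406967 ]
[-0.001  0.    -1.   ]
0.10789319915834691 [ 0.54286282 -0.23626515] [True, True]
```

```bash
python3 - <<'E'
from h import *
import pickle
w=pickle.load(open("w.pkl","rb")); o,im=pickle.load(open("held.pkl","rb"))
def ring(im,u,v,r):
    m=((im.min(2)>125)).astype(np.uint8); n,l,s,c=cv2.connectedComponentsWithStats(m)
    k=[i for i in range(1,n) if s[i][0]<=u<=s[i][0]+s[i][2] and s[i][1]<=v<=s[i][1]+s[i][3] and s[i][4]>200]
    return [s[i].tolist() for i in k]
for n,u,v in(("lev0",268,113),("lev1",365,113)):
    K=wristP(w[n][0]); ex=np.array([.4409,.0566,.03])
    c=np.array([proj(K,ex+.023*np.array([np.cos(a),np.sin(a),0])) for a in np.linspace(0,6.28,60)]); print(ring(w[n][1],u,v,0)[:3],c.min(0),np.ptp(c,0))
print(ring(im,320,184,0)[:3])
R0=R.from_quat(o["ee_rot"]).as_matrix(); K=wristP(o)
for tilt in(-4,-2,0,2,4): # rotation of lever about tool y through TCP
    T=R0@R.from_euler("y",tilt,degrees=True).as_matrix()
    f=lambda r,z:np.array([proj(K,o["tcp_pos"]+T@np.array([.057+r*np.cos(a),r*np.sin(a),.022-z])) for a in np.linspace(0,6.28,90)])
    print(tilt,*[(f(r,z).min(0).round(),f(r,z).max(0).round()) for r,z in((.023,.03),(.012,.03),(.012,0))])
# observed holes: orange opening and dark+orange
h=im[120:260,240:400].astype(int); org=(h[...,0]-h[...,2]>60); n,l,s,c=cv2.connectedComponentsWithStats(org.astype(np.uint8)); k=l[183-120-8,320-240]; print("opening",s[k]+[240,120,0,0,0])
dk=(h.min(2)<125).astype(np.uint8); n,l,s,c=cv2.connectedComponentsWithStats(dk); k=l[183-120-8,320-240]; print("rim",s[k]+[240,120,0,0,0])
E
```

```text
[[241, 85, 55, 57, 1767]] [239.75015594  82.26808872] [56.78190458 59.37037281]
[[338, 86, 55, 57, 1693]] [337.2061987   83.21198889] [56.73127121 59.33795083]
[[252, 116, 137, 137, 10737]]
-4 (array([254., 109.]), array([391., 247.])) (array([287., 144.]), array([358., 216.])) (array([293., 145.]), array([352., 205.]))
-2 (array([253., 109.]), array([392., 249.])) (array([286., 145.]), array([359., 218.])) (array([292., 143.]), array([352., 204.]))
0 (array([252., 110.]), array([393., 251.])) (array([286., 146.]), array([359., 219.])) (array([292., 141.]), array([353., 203.]))
2 (array([251., 111.]), array([394., 253.])) (array([285., 147.]), array([360., 221.])) (array([292., 140.]), array([353., 201.]))
4 (array([250., 112.]), array([395., 255.])) (array([285., 149.]), array([360., 223.])) (array([291., 138.]), array([353., 200.]))
opening [ 290  150   61   57 2768]
rim [ 284  149   75   73 3952]
```

Level within about 1°. Now over the pins.

```bash
python3 - <<'E'
from h import *
import pickle
yaw=.1079; q=down(yaw+np.pi); c=np.array([.5429,-.2363])
bot.move_l([.4914,.0305,.225],v=.12)
bot.move_l([*c,.225],q,v=.12)
bot.move_l([*c,.182],v=.08); bot.sleep(.5)
o=bot.observe(); print(o["time"],o["tcp_pos"],o["q"].round(2),R.from_quat(o["ee_rot"]).as_matrix()[:,0].round(4),o["joint_velocities"].round(4),o["force"].round(1))
I={n:bot.get_image(n) for n in("wrist","scene","side")}; pickle.dump((o,I),open("fin.pkl","wb"))
cr=[]
for n,mid in(("scene",[.57,-.233,.15]),("side",[.57,-.233,.15])):
    u,v=proj(P(n),np.array(mid)).astype(int); cr.append(cv2.resize(I[n][v-50:v+50,u-60:u+60],(360,300),interpolation=cv2.INTER_CUBIC)); print(n,u,v)
cv2.imwrite("pics/fin.png",np.hstack([cv2.resize(I["wrist"][80:380,220:440],(440,600)),np.vstack(cr)])[...,::-1])
w=wristP(o); print("bigpin px",proj(w,np.array([.4853,-.2425,.123])))
E
```

```text
25.1167 [ 0.54294184 -0.23632624  0.18212632] [-0.47  0.07  1.36  0.    1.71 -2.15] [-9.942e-01 -1.077e-01 -2.000e-04] [-0.0013  0.0004  0.0026  0.0019  0.0003  0.001 ] [ 0.3 -0.4 -6.1]
scene 230 251
side 334 162
bigpin px [320.90693332 162.24462308]
```

View pics/fin.png

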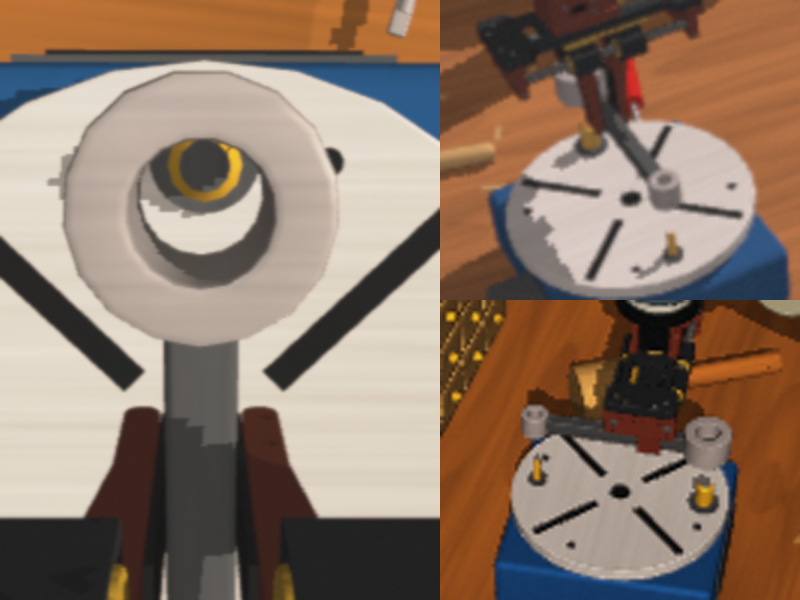

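The wrist view shows the thick pin's ring at about (322.5,163) inside the bore rim centred near u≈320.5. The scene and side views show the small eye above the thin pin: eye (245,261)/(305.7,149), pin (247.3,279.3)/(306.7,165.3). I'll quantify that.

```bash
python3 - <<'E'
from h import *
import pickle
o,I=pickle.load(open("fin.pkl","rb")); K=wristP(o); R0=R.from_quat(o["ee_rot"]).as_matrix(); im=I["wrist"]
h=im[80:270,240:400].astype(int)
gold=((h[...,0]-h[...,2]>90)&(h[...,0]>150)).astype(np.uint8); gold[:30]=0
n,l,s,c=cv2.connectedComponentsWithStats(gold); k=1+s[1:,4].argmax(); print("gold",s[k]+[240,80,0,0,0])
m=(im.min(2)>125).astype(np.uint8)
zt=o["tcp_pos"][2]-.022+.030
tool=lambda p:(R0.T@(p-o["tcp_pos"])).round(4)
bore=plane(K,(219.5+ (63+338)/4,79.5+(70+346)/4),zt); rim=plane(K,(219.5+201/2,79.5+(138+288)/4),zt); pin=plane(K,(219.5+205/2,79.5+166/2),.123)
print("ring",tool(bore),"rim",tool(rim),"pin",tool(pin), pin)
S,D=P("scene"),P("side")
e=tri([(S,(245,261)),(D,(305.7,149))]); p=tri([(S,(247.3,279.3)),(D,(306.7,165.3))])
print("eye",e,tool(e),"pin",p,tool(p))
# fine crops
def cut(n,pt,r=15):
    u,v=proj(P(n),np.array(pt)).astype(int); print(n,u,v); return cv2.resize(I[n][v-r:v+r,u-r:u+r],(300,300),interpolation=cv2.INTER_CUBIC)
E_=[.6555,-.2241,.175]
t=np.vstack([np.hstack([cut("scene",E_),cut("scene",[.6561,-.224,.123])]),np.hstack([cut("side",E_),cut("side",[.6561,-.224,.123])])])
cv2.imwrite("pics/fine.png",t[...,::-1])
E
```

```text
gold [322 152  19  28 180]
ring [ 0.0574 -0.0004 -0.008 ] rim [ 0.0565 -0.0004 -0.008 ] pin [0.0579 0.0006 0.0591] [ 0.48536338 -0.24196454  0.123     ]
eye [ 0.65764329 -0.22373823  0.18559604] [-0.1154  0.0002 -0.0035] pin [ 0.65556465 -0.22346572  0.12207263] [-0.1133  0.0007  0.0601]
scene 243 263
scene 245 278
side 305 152
side 305 165
```

View pics/fine.png

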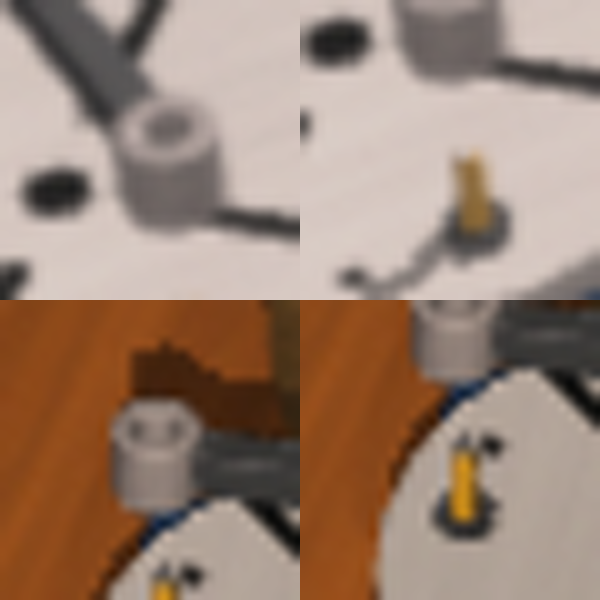

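The eye's ring sits at scene (244.2,260.7) / side (305,149.5) and the thin pin's top at (246.3,277.5) / (306,164). I'll compute the residual from those and trim.

```bash
python3 - <<'E'
from h import *
import pickle
o,I=pickle.load(open("fin.pkl","rb")); R0=R.from_quat(o["ee_rot"]).as_matrix()
S,D=P("scene"),P("side"); tool=lambda p:(R0.T@(p-o["tcp_pos"])).round(4)
print("tri eye",tri([(S,(244.2,260.7)),(D,(305,149.5))]),"pin",tri([(S,(246.3,277.5)),(D,(306,164))]))
for n,K,a,b in(("scene",S,(244.2,260.7),(246.3,277.5)),("side",D,(305,149.5),(306,164))): print(n,tool(plane(K,a,.184)),tool(plane(K,b,.123)))
p=o["tcp_pos"]+R0@np.array([.0004,.0008,0]); p[2]=.182
bot.move_l(p,v=.02); bot.sleep(1.0); o=bot.observe()
print(o["time"],o["tcp_pos"],R.from_quat(o["ee_rot"]).as_matrix()[:,2].round(4),o["joint_velocities"].round(4),o["finger_gap"],o["finger_force"],o["force"].round(1))
print(np.linalg.norm(o["joint_velocities"]))
E
```

```text
tri eye [ 0.65801944 -0.22391616  0.18535372] pin [ 0.6564051  -0.22417015  0.12803124]
scene [-0.1153  0.0008 -0.0019] [-0.1109  0.0025  0.0591]
side [-0.1156 -0.0025 -0.0019] [-0.1144 -0.0071  0.0591]
26.5167 [ 0.54247935 -0.23555893  0.1820139 ] [ 1.e-04  0.e+00 -1.e+00] [ 0.0008 -0.0005 -0.001   0.0008 -0.0004 -0.0012] 0.15689917474587978 49.99800682067871 [-0.2  0.4 -6.8]
0.0020460598740803873
```

```bash
python3 -c "
from plant import bot
print(bot.finish_job())"
```

```text
the job is handed in; nothing more can be done
None
```

The isolator is off, and the lever is held level and steady about 37 mm above the pin tops, each bore over its own pin to within about 2 mm by the cameras; the job is handed in at about 26.5 s.

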